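# Clamp the card terminal in its counter stand

## Task

Pick up the card terminal and lower it into the clamp stand between the two jaws, lying flat with its keys up. Then turn the smooth ball knob clockwise, gripping it across its widest part, until the jaw holds the terminal firmly (about 20 N), without overtightening it; let go and leave the mug, jar and router where they are.

Things in the scene. Friction and masses are not known exactly. Their poses are not given: they have to be found in the camera images.
- terminal: black card payment terminal lying flat on the counter, keys up: a block 58 mm wide (its x), 120 mm long (its y), 40 mm high, with flat ends; 0.25 to 0.5 kg, loose. Origin: centre of its underside. Grip it across the 58 mm. Either end may face either jaw of the stand
- stand: dark steel clamp stand, fixed: plate 90 mm (x) by 270 mm (y), 12 mm thick. Origin: on the counter, mid-seat; the terminal lies there on the plate, its length along the stand's y. Jaws close along y, no side walls. Fixed jaw at +y, 50 mm wide, 40 mm high, locked with its face at y = 63 to 68 mm (differs each time). At -y a grey gear housing 70 by 85 mm, top z = 48 mm, carries the ball knob
- jaw: moving jaw, 50 mm wide, 38 mm high, steel face on a rubber buffer. Origin: middle of the foot of its face, on the plate's top, at y = -66 to -64 mm of the stand at the start. Slides along +y. It pushes the terminal (under 5 N) until that bears on the fixed jaw, then the force rises about 110 N per rad of knob turn. About 20 N is wanted (10 to 38 is right); over 45 N breaks the terminal
- knob_center (a point): centre of the smooth black ball knob: 40 mm ball on a 14 mm vertical stem, 87 mm above the counter, at y = -138 mm of the stand. Clockwise from above closes the jaw, 5.5 mm per rad; 1.5 to 3 rad needed, so regrip. Slippery (friction about 0.4): fingers above or beside its widest part slide off. Takes 0.22 N m to turn free plus 0.0055 per N of clamping force; stays where left
- mug: white mug with a handle, 76 mm wide, 85 mm high; origin at the centre of its underside; leave it alone
- jar: amber glass jar with a steel lid, 64 mm wide, 100 mm high; origin at the centre of its underside; leave it alone
- router: white network router 100 mm by 170 mm by 25 mm with four aerials 143 mm high; origin at the centre of its underside; leave it alone
Things that resemble listed ones, but are neither listed nor needed, are in the scene too. What is shaped like the terminal but green or red is not meant.

How it is judged:
By the outcome, as a careful person would: the job done as asked, in the order asked, and still so for the second after the job is handed in, with the robot touching nothing.
It also fails if it takes over 72 s, if anything falls off the work surface, if the arm or the gripper's body presses on something with over 40 N, if the wrist force passes 120 N, or if a joint passes its speed limit or range.

## Robot

A 7-joint arm with a two-finger parallel gripper is mounted at the origin on the work surface. World frame = base frame: x ahead of the robot, y to its left, z up, the work surface at z = 0. Lengths are in m, angles in rad, forces in N, time in s.
With the tool pointing down it reaches from about 0.425 to 0.925 m from the base axis. Payload 6.8 kg.
Tool frame: the origin (TCP) lies at the very end of the fingers, on their centre line; the grasp point (between the pads) lies robot.grip_depth behind it (robot.grip_depth is the distance from the TCP to the grasp point, in m); z points along the fingers, y is the line along which they close (so a half turn about z gives the same grasp; the last joint's range is limited). The gripper opens to 85 mm and grips with 20 to 120 N. Pads are 22 mm wide; open, the fingers measure 114 mm over their backs; the gripper's body (76 mm by 85 mm) begins 54 mm behind the grasp point. The pads swing forward as they close: fully open they stand 13 mm farther back than shut.
Start: joints at [-0.108, 0.477, 0.022, 1.555, -0.011, 1.109, -0.083], TCP at [0.675, 0, 0.231] pointing down, gripper open.
Joint ranges: [-2.96, 2.96], [-0.34, 2.1], [-1.41, 1.46], [0.24, 2.44], [-1.37, 4.51], [0.17, 1.92], [-2.96, 2.96]. Speed limits (rad/s): [2.39, 2.39, 3.14, 3.14, 3.14, 3.14, 3.14].

## Interface

Orientations are given as a unit quaternion [w, x, y, z].
In Python, from cell import robot gives the robot as it stands.
- The arm moves only by the shell command python3 -m handwheel 'ROWS' [FORCE]. ROWS is a JSON object whose one key "commands" holds a list of rows, each a list of 7 numbers: the shift along the tool's x, y, z in units of 25 mm (1.0 is 25 mm), then the turn, a rotation vector about the tool's x, y, z in units of 5 degrees (1.0 is 5 degrees), then the opening, from -1 (shut) to 1 (fully open). In form: {"commands": [[dx, dy, dz, wx, wy, wz, hand], ...]}. A call has 1 to 5 rows; each row shifts and turns the commanded pose from where the row before left it, along the tool's axes as they then stand; what a row does not reach is not made up. A row lasts 1/10 s, in which the tool goes at most 50 mm and 8.59 degrees, less where a joint would pass 70% of its speed; a pose out of reach is approached as far as the arm can. A call is refused whole if a number of a shift passes 1 or a number of a turn 1, either way. A call with a gripper value outside its range is refused whole. The fingers move at their own pace and stop on an object; FORCE is the grip in N (left out, the last holds). Time passes only in rows, so rows that do not move let the fingers close. It gives the time, the measured TCP pose, the force, the opening and the grip force at its end, in the units of the state.
- robot.get_state(): the state, without advancing time (a new reading comes with each control period).
- robot.capture(name): name is "scene" or "side" or "wrist"; returns the picture (384x512x3 uint8, red, green, blue); there is no depth.
- robot.camera_params(name): a dict with "K" (3x3 intrinsics, pixels), "eye" and "orientation" of the camera in the world. Camera axes: x right, y up, looking along -z (the intrinsics and any distortion apply to the point x, -y, -z); pixel columns grow to the right and rows downward; lengths in m; the calibration is good to about 2 mm. A picture is of the moment at which its call begins: read the wrist's pose just before it. camera_params takes no time and is no camera call; for the wrist camera it gives the pose at the moment of the call.
- robot.close_job(): hands the job in; it is judged then, once.
The state is a dict: "time_s": time; "joint_positions": joint angles; "joint_vel": joint speeds; "effort": joint torques, N m; "position": TCP position; "eef_rot": TCP orientation; "force": force on the tool from outside, world axes, zero at the start; "wrist_torque": the same for the moment, N m; "opening": opening from 0.0 (shut) to 1.0 (fully open); "grasp_force": force on a finger pad.
Only numpy, scipy, OpenCV 4.12 (cv2) and the standard library are available. Lean on these libraries where they do the work, as an engineer would, in place of code of your own. Each camera call takes 0.05 s, during which the arm holds its last target. There are 200 camera calls.

## Working session

There is one attempt and no reset: what is moved stays moved. The work goes in short steps, Python scripts to look and compute and a shell command to move; the robot and the scene stay as the last step left them, time stands still between calls to the robot, and variables do not carry over. Pictures are saved under pics/ and viewed, at most 11 in all, crops included, and the job is handed in when it is done.

```bash
ls; mkdir -p pics
cat > h.py <<'E'
import numpy as np, cv2
from cell import robot
from scipy.spatial.transform import Rotation as R
def rot(q): return R.from_quat([q[1],q[2],q[3],q[0]]).as_matrix()
def ray(p,u,v):
    K=np.array(p["K"]); d=np.linalg.inv(K)@[u,v,1]; d=np.array([d[0],-d[1],-d[2]])
    o=np.array(p["orientation"]); M=rot(o) if o.size==4 else o
    return np.array(p["eye"]),M@d
def onz(p,u,v,z):
    e,d=ray(p,u,v); return e+d*(z-e[2])/d[2]
def proj(p,X):
    o=np.array(p["orientation"]); M=rot(o) if o.size==4 else o
    c=M.T@(np.array(X)-p["eye"]); w=np.array(p["K"])@[c[0],-c[1],-c[2]]; return w[:2]/w[2]
def tri(p1,uv1,p2,uv2):
    e1,d1=ray(p1,*uv1); e2,d2=ray(p2,*uv2)
    t=np.linalg.lstsq(np.c_[d1,-d2],e2-e1,rcond=None)[0]
    a,b=e1+d1*t[0],e2+d2*t[1]; return (a+b)/2,np.linalg.norm(a-b)
def snap(n,f):
    p=robot.camera_params(n); i=robot.capture(n); cv2.imwrite(f"pics/{f}.png",i[:,:,::-1]); return p,i
E
python3 - <<'E'
from h import *
print(robot.grip_depth, robot.get_state())
for n in("scene","side","wrist"):
    p,i=snap(n,n); print(n,p)
a=[cv2.imread(f"pics/{n}.png") for n in("scene","side","wrist")]
E
```

```text
pics
0.0187 {'time_s': 0.0, 'joint_positions': array([-0.10810645,  0.47780748,  0.0223686 ,  1.5564773 , -0.01149599,
        1.10929868, -0.08309949]), 'joint_vel': array([ 0.0007778 ,  0.0003993 , -0.00017909,  0.00079446,  0.00104189,
       -0.00079875, -0.00034274]), 'effort': array([-5.45967814e-04, -5.96443820e+01,  1.60769675e+00, -2.81194621e+01,
        1.24063640e-02,  9.39900521e-03,  2.20753498e-05]), 'position': array([ 6.74394178e-01, -3.11406569e-05,  2.30310422e-01]), 'eef_rot': array([-6.00939490e-04,  7.07104907e-01,  7.07108042e-01, -7.11223479e-04]), 'force': array([-0.49476127, -0.26737177,  0.73222601]), 'wrist_torque': array([ 0.00739626, -0.02727039,  0.00756311]), 'grasp_force': 0.0, 'opening': 0.9976231568832845}
scene {'K': array([[434.52475222,   0.        , 263.86074054],
       [  0.        , 434.52475222, 192.38801952],
       [  0.        ,   0.        ,   1.        ]]), 'eye': array([ 1.32818226, -0.46353853,  0.83278183]), 'orientation': array([0.80149836, 0.38018169, 0.20021879, 0.41590227])}
side {'K': array([[359.30552195,   0.        , 256.94549568],
       [  0.        , 359.30552195, 188.99409196],
       [  0.        ,   0.        ,   1.        ]]), 'eye': array([ 0.46579137, -0.78353526,  0.60390719]), 'orientation': array([ 0.86533927,  0.49800838, -0.0217688 , -0.05197813])}
wrist {'K': array([[315.01270158,   0.        , 256.63104275],
       [  0.        , 315.01270158, 190.24502554],
       [  0.        ,   0.        ,   1.        ]]), 'eye': array([0.67533177, 0.07130479, 0.37178153]), 'orientation': array([ 9.89914296e-01, -1.41665676e-01,  7.12265781e-04, -1.20759445e-04])}
```

View pics/scene.png

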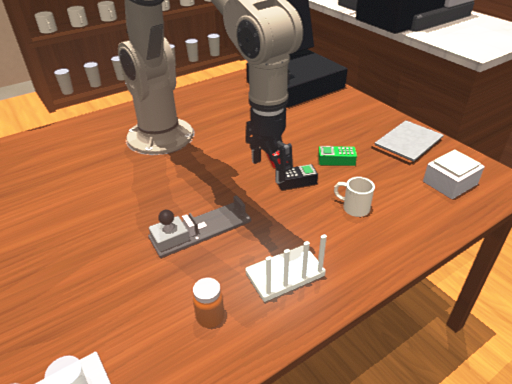

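View pics/side.png

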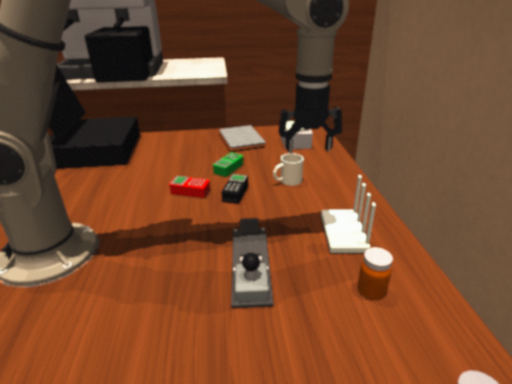

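The black terminal is at scene (297,178) and side (235,188). Look-alikes are the green one at scene (337,156) / side (228,164) and the red one at side (190,186). I choose the black one. The stand's knob is at scene (166,216) / side (251,262). I'll check both with a close crop.

Run:
```python
from h import *
p,q=[robot.camera_params(n) for n in("scene","side")]
for n,a,b in(("knob",(166,216),(251,262)),):print(n,tri(p,a,q,b))
print("term",onz(q,235,185,.04),onz(p,297,174,.04))
print("stand near/far side",onz(q,252,303,.012),onz(q,250,228,.012))
for n,(x,y,z) in dict(mug=(291,184,0),jar=(374,296,0),router=(346,250,0)).items(): print(n,onz(q,x,y,z))
w=cv2.imread("pics/wrist.png"); s=cv2.imread("pics/side.png")[150:310,160:320]
cv2.imwrite("pics/c1.png",np.hstack([cv2.resize(w,(400,300)),cv2.resize(s,(400,400))[0:300]*1]) if 0 else np.vstack([np.hstack([cv2.resize(w,(400,300)),cv2.resize(s[100:160],(400,300)[:2])]),np.hstack([cv2.resize(s[:75],(400,300)),cv2.resize(cv2.imread("pics/scene.png")[190:270,130:270],(400,300))])]))
```

```text
knob (array([ 0.51013759, -0.2003235 ,  0.08620923]), np.float64(0.004503840816196925))
term [0.49958184 0.21476156 0.04      ] [0.51298005 0.22656906 0.04      ]
stand near/far side [ 0.50700702 -0.24803966  0.012     ] [0.52812704 0.01781887 0.012     ]
mug [0.69218227 0.26638616 0.        ]
jar [ 0.7759039 -0.2508348  0.       ]
router [ 0.7654418  -0.09266962  0.        ]
```

View pics/c1.png

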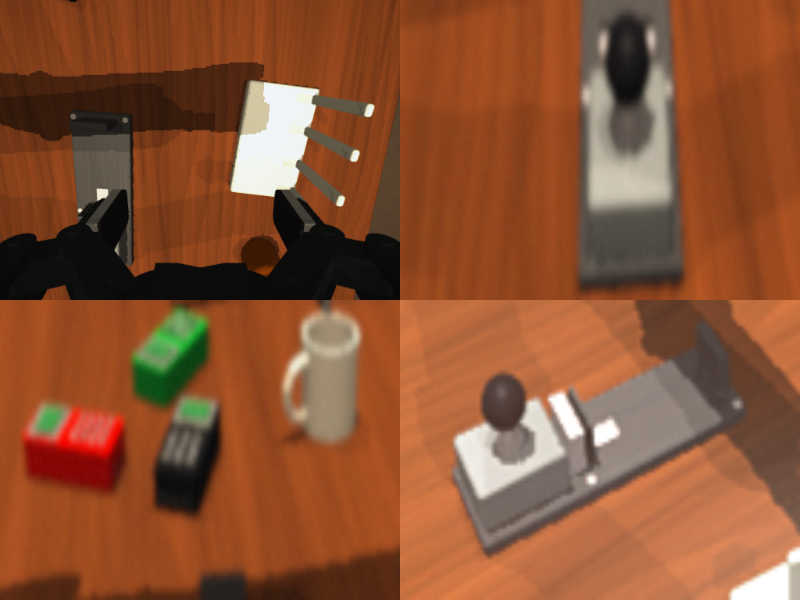

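The lower-left crop confirms it: the black terminal has a green screen, next to the red and green decoys and the mug. The wrist view shows the plate and fixed jaw at left. Moving over the terminal for a close look.

```bash
python3 -m handwheel '{"commands": [[1,-1,0,0,0,0,1],[1,-1,0,0,0,0,1],[1,-1,0,0,0,0,1],[1,-1,0,0,0,0,1],[1,-1,0,0,0,0,1]]}'; python3 -m handwheel '{"commands": [[1,-1,0,0,0,0,1],[0,-0.8,0,0,0,0,1],[0,0,0,0,0,0,1],[0,0,0,0,0,0,1],[0,0,0,0,0,0,1]]}'
python3 - <<'E'
from h import *
s=robot.get_state();p,i=snap("wrist","w1");print(s["position"],s["eef_rot"],s["force"])
E
```

```text
time_s: 0.65
position: [0.5487, 0.1258, 0.2311]
eef_rot: [-0.0, 0.707, 0.707, -0.0]
force: [0.5, -0.1, -0.1]
opening: 0.999
grasp_force: 0.0
time_s: 1.15
position: [0.506, 0.1493, 0.2314]
eef_rot: [0.0, 0.708, 0.707, 0.0]
force: [-0.2, -0.9, -0.2]
opening: 1.002
grasp_force: 0.0
[0.50602098 0.14931081 0.23135943] [2.59359254e-04 7.07648276e-01 7.06564800e-01 1.81873218e-04] [-0.20867116 -0.86338391 -0.15277272]
```

View pics/w1.png

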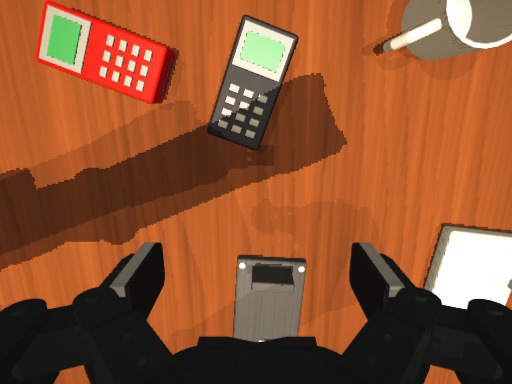

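The terminal's top corners are about (246,15), (299,37), (262,147) and (209,124). The stand's far end is at (238,256)–(306,258), with the fixed jaw at (272,274).

Run:
```python
from h import *
i=cv2.imread("pics/w1.png");p=robot.camera_params("wrist")
c=[(246,15),(299,37),(262,146),(209,123)]
# refine: non-wood pixels (low saturation/dark) around the terminal
hsv=cv2.cvtColor(i,cv2.COLOR_BGR2HSV); b,g,r=[i[:,:,k].astype(int) for k in range(3)]
m=((r-b<35)|(g>r)).astype(np.uint8); m[:, :185]=0; m[:,320:]=0; m[170:]=0
m=cv2.morphologyEx(m,cv2.MORPH_OPEN,np.ones((3,3)))
k=max(cv2.findContours(m,0,1)[0],key=cv2.contourArea); rc=cv2.minAreaRect(k); print(rc,cv2.boxPoints(rc).round())
for pts in(c,cv2.boxPoints(rc)):
    P=np.array([onz(p,*u,.04)[:2] for u in pts]); print(P.round(4).tolist(),P.mean(0),[np.linalg.norm(P[j]-P[j-1]).round(4) for j in range(4)])
P=np.array([onz(p,*u,.04)[:2] for u in c]); d=P[0]-P[3]+P[1]-P[2]; print("yaw deg of long axis from y:",np.degrees(np.arctan2(-d[0],d[1])))
L,Rr=onz(p,238,256,.012),onz(p,306,258,.012);print("plate end",L,Rr)
```

```text
((250.73695373535156, 82.4953842163086), (59.40838623046875, 124.80752563476562), 19.440034866333008) [[202. 131.]
 [243.  14.]
 [300.  34.]
 [258. 151.]]
[[0.497, 0.2962], [0.5479, 0.2772], [0.5125, 0.1722], [0.4576, 0.1961]] [0.50375206 0.23542068] [np.float64(0.1076), np.float64(0.0543), np.float64(0.1108), np.float64(0.0599)]
[[0.4498, 0.1875], [0.4947, 0.2973], [0.5483, 0.2802], [0.5083, 0.1666]] [0.50026395 0.23289809] [np.float64(0.062), np.float64(0.1186), np.float64(0.0562), np.float64(0.1204)]
yaw deg of long axis from y: -20.03983861779814
plate end [0.4829002  0.02832634 0.012     ] [0.56939773 0.02528859 0.012     ]
```

```bash
python3 -m handwheel '{"commands": [[0.84,-0.045,0.5,0,0,0,1],[0.84,-0.045,0.5,0,0,0,1],[0.84,-0.045,0.5,0,0,0,1],[0.84,-0.045,0.5,0,0,0,1],[0,0,0,0,0,1,1]]}'; python3 -m handwheel '{"commands": [[0,0,0,0,0,1,1],[0,0,0,0,0,1,1],[0,0,0,0,0,1,1],[0,0,0,0,0,0,1],[0,0,0,0,0,0,1]]}'
python3 - <<'E'
from h import *
s=robot.get_state();p,i=snap("wrist","w2");print(s["position"],s["eef_rot"],s["force"])
E
```

```text
time_s: 1.7
position: [0.4997, 0.2367, 0.1793]
eef_rot: [-0.001, 0.737, 0.676, -0.001]
force: [-0.1, 0.2, -0.0]
opening: 1.002
grasp_force: 0.0
time_s: 2.2
position: [0.501, 0.2338, 0.1811]
eef_rot: [0.0, 0.819, 0.574, -0.0]
force: [-0.4, 0.3, 0.1]
opening: 1.003
grasp_force: 0.0
[0.50104256 0.23376508 0.18112679] [ 9.00669125e-05  8.18721071e-01  5.74191430e-01 -4.67316023e-05] [-0.39381578  0.26878434  0.05750865]
```

View pics/w2.png

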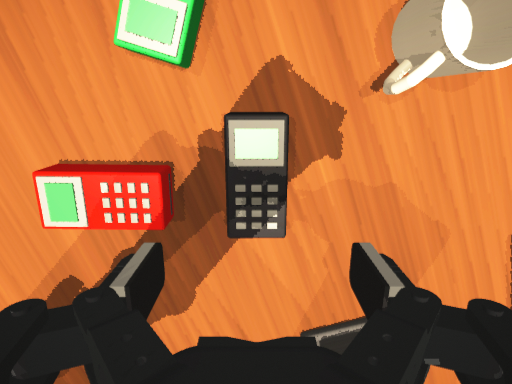

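The terminal is square between the fingers, with top corners about (225,113), (289,113), (286,238) and (227,238). Red is at its left and clear of the open fingers.

Run:
```python
from h import *
s=robot.get_state();p=robot.camera_params("wrist");M=rot(s["eef_rot"])
P=np.array([M.T@(onz(p,*u,z)-s["position"]) for u,z in [((226,118),.04),((289,117),.04),((286,238),.04),((227,238),.04),((224,113),0),((226,113),.04),((286,238),0)]])
print(P.round(4))
for X in [[.06,-.029,.04],[.06,.029,.04],[-.06,.029,.04],[-.06,-.029,.04],[.06,-.029,0],[-.06,.029,0]]:
  w=s["position"]+M@np.array([X[0],X[1],s["position"][2]-X[2]]); print(X,proj(p,w).round(1))
```

```text
[[ 0.0549 -0.0262  0.1412]
 [ 0.0557  0.029   0.1412]
 [-0.0597  0.0293  0.1412]
 [-0.0596 -0.0284  0.1412]
 [ 0.0574 -0.0318  0.1812]
 [ 0.0592 -0.026   0.1412]
 [-0.0782  0.0334  0.1812]]
[0.06, -0.029, 0.04] [222.6 112. ]
[0.06, 0.029, 0.04] [289.2 112. ]
[-0.06, 0.029, 0.04] [285.7 238.3]
[-0.06, -0.029, 0.04] [226.4 238.4]
[0.06, -0.029, 0] [226.7 110.3]
[-0.06, 0.029, 0] [282.4 222.8]
```

```bash
python3 -m handwheel '{"commands": [[0,0,1,0,0,0,1],[0,0,1,0,0,0,1],[0,0,1,0,0,0,1],[0,0,1,0,0,0,1],[0,0,1,0,0,0,1]]}'; python3 -m handwheel '{"commands": [[0,0,1,0,0,0,1],[0,0,0.7,0,0,0,1],[0,0,0,0,0,0,1],[0,0,0,0,0,0,-1],[0,0,0,0,0,0,-1]]}' 50;  python3 -m handwheel '{"commands": [[0,0,0,0,0,0,-1],[0,0,0,0,0,0,-1],[0,0,0,0,0,0,-1],[0,0,0,0,0,0,-1],[0,0,0,0,0,0,-1]]}'
```

```text
time_s: 2.75
position: [0.5008, 0.234, 0.0554]
eef_rot: [-0.0, 0.819, 0.574, 0.0]
force: [-0.1, 0.8, -0.7]
opening: 1.003
grasp_force: 0.0
time_s: 3.25
position: [0.5014, 0.2344, 0.0149]
eef_rot: [0.0, 0.819, 0.574, 0.001]
force: [0.3, -0.0, -0.1]
opening: 0.694
grasp_force: 0.1
time_s: 3.75
position: [0.5016, 0.2345, 0.0152]
eef_rot: [0.0, 0.819, 0.574, 0.001]
force: [-1.0, -0.2, 7.1]
opening: 0.665
grasp_force: 55.7
```

```bash
python3 -m handwheel '{"commands": [[0,0,-0.5,0,0,0,-1],[0,0,-0.8,0,0,0,-1],[0,0,-1,0,0,0,-1],[0,0,-1,0,0,0,-1],[0,0,-1,0,0,0,-1]]}'; python3 -m handwheel '{"commands": [[0,0,-1,0,0,-0.8,-1],[0,0,-1,0,0,-0.8,-1],[0,0,-1,0,0,-0.8,-1],[0,0,-0.7,0,0,-0.8,-1],[-0.5,0,0,0,0,0,-1]]}';  python3 -m handwheel '{"commands": [[-1,0.12,0,0,0,0,-1],[-1,0.12,0,0,0,0,-1],[-1,0.12,0,0,0,0,-1],[-1,0.12,0,0,0,0,-1],[-1,0.12,0,0,0,0,-1]]}'; python3 -m handwheel '{"commands": [[-1,0.12,0,0,0,0,-1],[-1,0.12,0,0,0,0,-1],[-1,0.12,0,0,0,0,-1],[-1,0.12,0,0,0,0,-1],[-1,0.12,0,0,0,0,-1]]}' ;python3 -m handwheel '{"commands": [[-1,0.12,0,0,0,0,-1],[-1,0.12,0,0,0,0,-1],[-1,0.12,0,0,0,0,-1],[-1,0.12,0,0,0,0,-1],[-1,0.12,0,0,0,0,-1]]}';python3 -m handwheel '{"commands": [[-1,0.12,0,0,0,0,-1],[-0.4,0,0,0,0,0,-1],[0,0,0,0,0,0,-1],[0,0,0,0,0,0,-1],[0,0,0,0,0,0,-1]]}'
python3 - <<'E'
from h import *
s=robot.get_state();p,i=snap("wrist","w3");print(s["position"],s["eef_rot"],s["force"])
E
```

```text
time_s: 4.25
position: [0.4999, 0.2337, 0.1227]
eef_rot: [-0.0, 0.819, 0.574, -0.0]
force: [0.1, -0.2, -4.0]
opening: 0.665
grasp_force: 54.6
time_s: 4.75
position: [0.5005, 0.2236, 0.2168]
eef_rot: [0.0, 0.73, 0.683, 0.003]
force: [0.7, 0.5, -3.0]
opening: 0.667
grasp_force: 54.8
time_s: 5.25
position: [0.5044, 0.0933, 0.2126]
eef_rot: [-0.0, 0.732, 0.681, -0.001]
force: [0.5, 0.2, -3.2]
opening: 0.668
grasp_force: 54.7
time_s: 5.75
position: [0.5103, -0.032, 0.2126]
eef_rot: [-0.001, 0.732, 0.681, -0.001]
force: [0.3, -0.7, -2.0]
opening: 0.661
grasp_force: 54.7
time_s: 6.25
position: [0.5164, -0.1573, 0.2126]
eef_rot: [-0.001, 0.732, 0.681, -0.001]
force: [1.0, -0.0, -3.1]
opening: 0.669
grasp_force: 54.7
time_s: 6.75
position: [0.5188, -0.1891, 0.2135]
eef_rot: [-0.001, 0.731, 0.683, 0.0]
force: [-0.5, 0.1, -2.2]
opening: 0.667
grasp_force: 54.6
[ 0.51883082 -0.18906344  0.21353853] [-5.31032127e-04  7.30748871e-01  6.82646161e-01  1.54307469e-04] [-0.47735233  0.11656166 -2.23459428]
```

View pics/w3.png

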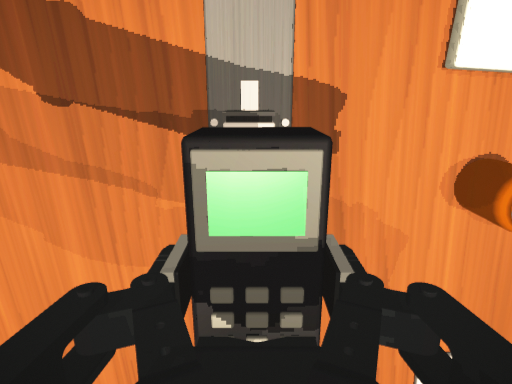

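The stand plate's edges run (206,0)–(209,120) and (296,0)–(293,120). The moving jaw's top is at row 110–125, and the terminal's far end is at row 128.

Run:
```python
from h import *
s=robot.get_state();p=robot.camera_params("wrist");M=rot(s["eef_rot"]);print("toolx",M[:,0].round(4))
i=cv2.imread("pics/w3.png").astype(int)
d=(i[:,:,2]-i[:,:,0])  # r-b, wood high
for r in(10,30,50,70,95):
    c=np.where(d[r,180:320]<45)[0]+180; a=[onz(p,x,r,.012)[:2].round(4) for x in(c[0],c[-1]+1)]; print(r,c[0],c[-1],a,np.mean(a,0),np.linalg.norm(a[0]-a[1]))
for r in(108,110,112,114,118,124): print("jaw",r,onz(p,250,r,.05).round(4))
for r in (128,132,136,142): 
  e,dd=ray(p,256,r); zt=s["position"][2]-.0152
  print("hand",r,[(M.T@(onz(p,256,r,z)-s["position"]))[0].round(4) for z in(zt,zt+.04)])
print(i[100:150:2,235].tolist())
q,i2=snap("side","s3");q2,i3=snap("scene","sc3")
```

```text
toolx [6.780e-02 9.977e-01 7.000e-04]
10 204 294 [array([ 0.479 , -0.0322]), array([ 0.5673, -0.0383])] [ 0.52315 -0.03525] 0.08851045136027726
30 205 293 [array([ 0.478 , -0.0498]), array([ 0.5657, -0.0558])] [ 0.52185 -0.0528 ] 0.08790500554575946
50 206 292 [array([ 0.4769, -0.068 ]), array([ 0.5641, -0.074 ])] [ 0.5205 -0.071 ] 0.08740617827133279
70 206 292 [array([ 0.4748, -0.0868]), array([ 0.5634, -0.0928])] [ 0.5191 -0.0898] 0.08880292787965947
95 207 291 [array([ 0.4731, -0.1111]), array([ 0.5615, -0.1172])] [ 0.5173  -0.11415] 0.08861021385822289
jaw 108 [ 0.5177 -0.1263  0.05  ]
jaw 110 [ 0.5175 -0.1281  0.05  ]
jaw 112 [ 0.5174 -0.1299  0.05  ]
jaw 114 [ 0.5173 -0.1317  0.05  ]
jaw 118 [ 0.517  -0.1354  0.05  ]
jaw 124 [ 0.5166 -0.1409  0.05  ]
hand 128 [np.float64(0.0574), np.float64(0.0609)]
hand 132 [np.float64(0.0554), np.float64(0.0595)]
hand 136 [np.float64(0.0535), np.float64(0.058)]
hand 142 [np.float64(0.0505), np.float64(0.0558)]
[[85, 95, 104], [84, 95, 104], [85, 96, 105], [84, 95, 103], [84, 95, 103], [47, 53, 57], [66, 74, 82], [65, 75, 82], [33, 37, 40], [30, 33, 36], [31, 33, 36], [101, 115, 128], [178, 198, 216], [169, 189, 206], [19, 20, 22], [20, 20, 22], [19, 20, 21], [20, 21, 21], [24, 27, 28], [32, 34, 36], [39, 43, 46], [46, 48, 53], [48, 52, 56], [48, 52, 56], [52, 58, 63]]
```

```bash
python3 -m handwheel '{"commands": [[1,-0.05,0,0,0,0.06,-1],[1,-0.05,0,0,0,0,-1],[1,-0.05,0,0,0,0,-1],[1,-0.05,0,0,0,0,-1],[1,-0.05,0,0,0,0,-1]]}'; python3 -m handwheel '{"commands": [[0,0,1,0,0,0,-1],[0,0,1,0,0,0,-1],[0,0,1,0,0,0,-1],[0,0,1,0,0,0,-1],[0,0,1,0,0,0,-1]]}';  python3 -m handwheel '{"commands": [[0,0,0,0,0,0,-1],[0,0,0,0,0,0,-1],[0,0,0,0,0,0,-1],[0,0,0,0,0,0,-1]]}'
python3 - <<'E'
from h import *
s=robot.get_state();M=rot(s["eef_rot"]);print(s["position"],M[:,0],M[2])
p,i=snap("wrist","w4");q,i2=snap("side","s4");q2,i3=snap("scene","sc4")
cv2.imwrite("pics/c4.png",np.hstack([cv2.resize(i[:,:,::-1][:384],(400,300)),cv2.resize(i3[:,:,::-1][170:270,130:263],(400,300))]))
E
```

```text
time_s: 7.4
position: [0.5219, -0.0641, 0.2139]
eef_rot: [0.0, 0.733, 0.68, 0.0]
force: [0.4, -1.1, -3.2]
opening: 0.669
grasp_force: 54.6
time_s: 7.9
position: [0.5222, -0.065, 0.0881]
eef_rot: [0.0, 0.733, 0.68, 0.0]
force: [0.1, -0.4, -4.0]
opening: 0.665
grasp_force: 54.7
time_s: 8.3
position: [0.5231, -0.0657, 0.0903]
eef_rot: [0.001, 0.733, 0.68, 0.001]
force: [0.0, 0.5, -3.0]
opening: 0.665
grasp_force: 55.2
[ 0.52306611 -0.06567839  0.09026334] [7.49498298e-02 9.97187286e-01 2.00188088e-04] [ 2.00188088e-04  2.75648089e-03 -9.99996181e-01]
```

View pics/c4.png

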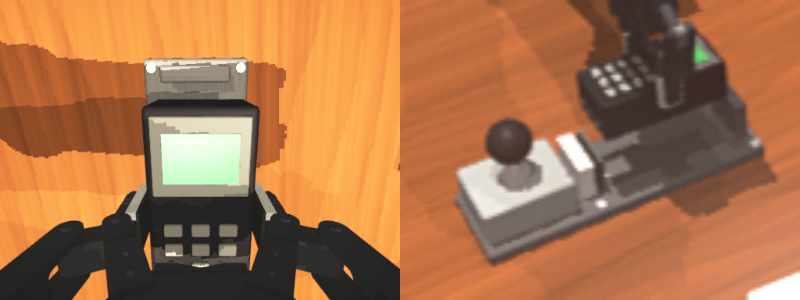

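The wrist view shows the fixed jaw's top at about rows 83–105 (full scale), just ahead of the terminal's far edge at row 130. The scene view shows the terminal hovering over the seat.

Run:
```python
from h import *
s=robot.get_state();p=robot.camera_params("wrist");M=rot(s["eef_rot"])
i=cv2.imread("pics/w4.png").astype(int)
print([(r,i[r,235:270].mean(0).mean().round().item()) for r in range(72,142,2)])
T=lambda u,v,z:(M.T@(onz(p,u,v,z)-s["position"])).round(4)[:2]
for r in(100,104,106,108): print(r,"z.052",T(250,r,.052),"z.012",T(250,r,.012))
d=i[:,:,2]-i[:,:,0]
for r in(84,115): c=np.where(d[r,150:350]<40)[0]+150; print(r,c[0],c[-1],T(c[0],r,.012),T(c[-1]+1,r,.012))
zt=s["position"][2]-.0152
for r in(128,130,132,134):print("hand",r,T(256,r,zt),T(256,r,zt+.04))
for r in (145,): c=np.where(i[r,150:360].mean(1)<60)[0]+150; print("hand w",c[0],c[-1],T(c[0],r,zt+.04),T(c[-1],r,zt+.04))
```

```text
[(72, 166.0), (74, 141.0), (76, 183.0), (78, 214.0), (80, 207.0), (82, 139.0), (84, 178.0), (86, 183.0), (88, 144.0), (90, 144.0), (92, 142.0), (94, 143.0), (96, 143.0), (98, 136.0), (100, 137.0), (102, 136.0), (104, 99.0), (106, 118.0), (108, 119.0), (110, 118.0), (112, 118.0), (114, 118.0), (116, 117.0), (118, 107.0), (120, 102.0), (122, 102.0), (124, 102.0), (126, 93.0), (128, 29.0), (130, 30.0), (132, 30.0), (134, 30.0), (136, 38.0), (138, 49.0), (140, 61.0)]
100 z.052 [ 0.0704 -0.003 ] z.012 [ 0.0702 -0.0038]
104 z.052 [ 0.0683 -0.003 ] z.012 [ 0.0676 -0.0038]
106 z.052 [ 0.0672 -0.003 ] z.012 [ 0.0663 -0.0038]
108 z.052 [ 0.0662 -0.003 ] z.012 [ 0.065  -0.0038]
84 184 316 [ 0.0804 -0.0472] [0.0803 0.0405]
115 186 315 [ 0.0605 -0.0472] [0.0604 0.0409]
hand 128 [0.0573 0.0003] [0.0609 0.0004]
hand 130 [0.0564 0.0003] [0.0602 0.0004]
hand 132 [0.0554 0.0003] [0.0595 0.0004]
hand 134 [0.0544 0.0003] [0.0587 0.0004]
hand w 181 331 [ 0.0547 -0.0274] [0.0547 0.0281]
```

```bash
python3 -m handwheel '{"commands": [[0.1,-0.14,0,0,0,0,-1],[0,0,0.7,0,0,0,-1],[0,0,0.8,0,0,0,-1],[0,0,0.6,0,0,0,-1],[0,0,0,0,0,0,-1]]}'; python3 -m handwheel '{"commands": [[0,0,0.1,0,0,0,-1],[0,0,0.1,0,0,0,-1],[0,0,0,0,0,0,-1],[0,0,0,0,0,0,-1]]}'
```

```text
time_s: 8.95
position: [0.5169, -0.0626, 0.0347]
eef_rot: [-0.001, 0.733, 0.68, -0.001]
force: [-0.2, 0.1, -3.4]
opening: 0.669
grasp_force: 55.2
time_s: 9.35
position: [0.519, -0.063, 0.0318]
eef_rot: [0.0, 0.733, 0.68, 0.0]
force: [-0.1, 0.1, -2.7]
opening: 0.667
grasp_force: 55.3
```

```bash
python3 -m handwheel '{"commands": [[0,0,0.08,0,0,0,-1],[0,0,0.08,0,0,0,-1],[0,0,0,0,0,0,-1],[0,0,0,0,0,0,-1]]}'; python3 -m handwheel '{"commands": [[0,0,0.04,0,0,0,-1],[0,0,0,0,0,0,-1],[0,0,0,0,0,0,-1]]}'
```

```text
time_s: 9.75
position: [0.5187, -0.0629, 0.0273]
eef_rot: [0.0, 0.733, 0.68, 0.0]
force: [0.7, 0.7, -2.9]
opening: 0.668
grasp_force: 55.4
time_s: 10.05
position: [0.5187, -0.063, 0.0272]
eef_rot: [0.0, 0.733, 0.68, 0.0]
force: [-4.1, 0.6, 8.4]
opening: 0.669
grasp_force: 56.7
```

```bash
python3 -m handwheel '{"commands": [[0,0,0,0,0,0,1],[0,0,0,0,0,0,1],[0,0,0,0,0,0,1],[0,0,-0.3,0,0,0,1],[0,0,-0.7,0,0,0,1]]}'; python3 -m handwheel '{"commands": [[0,0,-1,0,0,0,1],[0,0,-1,0,0,0,1],[0,0,-1,0,0,0,1],[0,0,-1,0,0,0,1],[0,0,-1,0,0,0,1]]}';  python3 -m handwheel '{"commands": [[-1,0.02,-0.5,0,0,0,1],[-1,0.02,0,0,0,0,1],[-1,0.02,0,0,0,0,1],[-1,0.02,0,0,0,0,1],[-1,0.02,0,0,0,0,1]]}'; python3 -m handwheel '{"commands": [[-0.5,0,0,0,0,0,1],[0,0,0,0,0,0,1],[0,0,0,0,0,0,1]]}'
python3 - <<'E'
from h import *
s=robot.get_state();M=rot(s["eef_rot"]);print(s["position"],M[:,0],s["joint_positions"],s["force"],s["wrist_torque"])
p,i=snap("wrist","w5")
q=[];ps=[]
for n,(u,v),r in(("scene",(166,216),14),("side",(251,262),16)):
    im=cv2.imread(f"pics/{n}.png");g=im.max(2);m=((g<75)*255).astype(np.uint8);k=np.zeros_like(m);k[v-r:v+r,u-r:u+r]=m[v-r:v+r,u-r:u+r]
    k=cv2.morphologyEx(k,cv2.MORPH_OPEN,np.ones((5,5)))
    c=max(cv2.findContours(k,0,1)[0],key=cv2.contourArea);e=cv2.minEnclosingCircle(c);print(n,e,cv2.boundingRect(c),cv2.contourArea(c));q.append(e[0]);ps.append(robot.camera_params(n))
print(tri(ps[0],q[0],ps[1],q[1]))
for a,b in zip(ps,q): print(onz(a,*b,.087), 434*.04/np.linalg.norm(a["eye"]-[.51,-.2,.087]))
E
```

```text
time_s: 10.55
position: [0.5176, -0.0629, 0.0508]
eef_rot: [-0.001, 0.733, 0.68, -0.001]
force: [-0.2, 0.8, 0.5]
opening: 1.003
grasp_force: 0.0
time_s: 11.05
position: [0.5185, -0.0629, 0.1779]
eef_rot: [0.0, 0.733, 0.68, 0.0]
force: [0.2, 0.6, 0.1]
opening: 1.0
grasp_force: 0.0
time_s: 11.55
position: [0.5115, -0.1888, 0.1894]
eef_rot: [0.0, 0.733, 0.68, 0.0]
force: [0.1, 0.5, -0.0]
opening: 1.001
grasp_force: 0.0
time_s: 11.85
position: [0.5109, -0.1992, 0.1888]
eef_rot: [-0.0, 0.733, 0.68, 0.0]
force: [0.4, -0.2, -0.9]
opening: 1.001
grasp_force: 0.0
[ 0.51093121 -0.19915287  0.1888439 ] [7.45370700e-02 9.97217938e-01 7.81168777e-04] [ 0.14498982  0.31648326  0.13866362  1.91183681 -0.05516769  0.91706135
  0.23582334] [ 0.44252532 -0.17842337 -0.91471137] [ 0.02309103 -0.04720795 -0.02470212]Traceback (most recent call last):
  File "<stdin>", line 8, in <module>
ValueError: max() iterable argument is empty
```

View pics/w5.png

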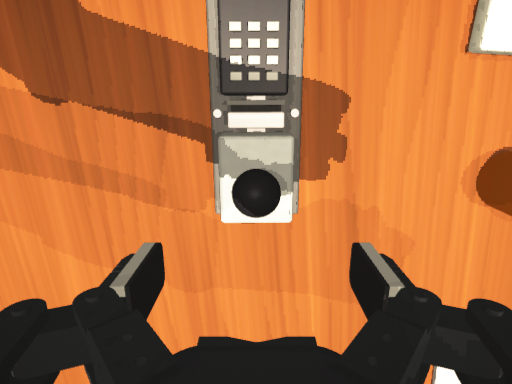

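The terminal lies in the seat between the jaws. The ball knob is at (256,193) with radius about 24 px, in plain view.

Run:
```python
from h import *
s=robot.get_state();p=robot.camera_params("wrist");M=rot(s["eef_rot"])
g=cv2.imread("pics/w5.png").max(2);k=np.zeros_like(g);k[165:222,228:285]=(g[165:222,228:285]<60)*255
c=max(cv2.findContours(k,0,1)[0],key=cv2.contourArea);e=cv2.minEnclosingCircle(c);b=cv2.boundingRect(c);print(e,b,cv2.contourArea(c)/np.pi/e[1]**2)
print(onz(p,*e[0],.087),((M.T@(onz(p,*e[0],.087)-s["position"]))/.025).round(3), "m/25mm")
```

```text
((256.12615966796875, 192.68692016601562), 24.131019592285156) (233, 169, 48, 48) 0.9527877612220836
[ 0.51118311 -0.20027115  0.087     ] [-0.069  0.01   4.071] m/25mm
```

```bash
python3 -m handwheel '{"commands": [[-0.07,0.01,0,0,0,-1,1],[0,0,0,0,0,-1,1],[0,0,0,0,0,-1,1],[0,0,0,0,0,-1,1],[0,0,0,0,0,-1,1]]}' >/dev/null; python3 -m handwheel '{"commands": [[0,0,0,0,0,-1,1],[0,0,0,0,0,-1,1],[0,0,0,0,0,-1,1],[0,0,0,0,0,-1,1],[0,0,0,0,0,-1,1]]}'>/dev/null;python3 -m handwheel '{"commands": [[0,0,0,0,0,-1,1],[0,0,0,0,0,-1,1],[0,0,0,0,0,-1,1],[0,0,0,0,0,-1,1],[0,0,0,0,0,-1,1]]}'>/dev/null;python3 -m handwheel '{"commands": [[0,0,0,0,0,-1,1],[0,0,0,0,0,-1,1],[0,0,0,0,0,-1,1],[0,0,0,0,0,-1,1],[0,0,0,0,0,-1,1]]}'>/dev/null;python3 -m handwheel '{"commands": [[0,0,0,0,0,-1,1],[0,0,0,0,0,-1,1],[0,0,0,0,0,-1,1],[0,0,0,0,0,-1,1],[0,0,0,0,0,0,1]]}';python3 -m handwheel '{"commands": [[0,0,0,0,0,0,1],[0,0,0,0,0,0,1]]}'
cat > st.py <<'E'
from h import *
ss=[]
s=robot.get_state();M=rot(s["eef_rot"]);K=np.array([.5112,-.2003,.067])
print("t%.2f"%s["time_s"],"j7 %.3f"%s["joint_positions"][6],"units to knob",(M.T@(K-s["position"])/.025).round(3),"tilt",M[2].round(4),"yaw %.1f"%np.degrees(np.arctan2(-M[0,0],M[1,0])),"F",s["force"].round(1),"T",s["wrist_torque"].round(3),"gf %.1f op %.3f"%(s["grasp_force"],s["opening"]))
E
python3 st.py
```

```text
time_s: 14.4
position: [0.5112, -0.2004, 0.1888]
eef_rot: [0.0, -0.224, 0.975, 0.0]
force: [0.1, -0.5, -0.4]
opening: 1.001
grasp_force: 0.0
time_s: 14.6
position: [0.5111, -0.2014, 0.1888]
eef_rot: [0.0, -0.222, 0.975, 0.0]
force: [0.5, -1.3, 0.0]
opening: 0.994
grasp_force: 0.0
t14.60 j7 2.187 units to knob [-0.023  0.036  4.873] tilt [-1.e-04  1.e-04 -1.e+00] yaw 115.7 F [ 0.5 -1.3  0. ] T [-0.012  0.004  0.021] gf 0.0 op 0.994
```

```bash
python3 -m handwheel '{"commands": [[0,0.03,1,0,0,0,1],[0,0,1,0,0,0,1],[0,0,1,0,0,0,1],[0,0,1,0,0,0,1],[0,0,0.87,0,0,0,1]]}' >/dev/null;  python3 -m handwheel '{"commands": [[0,0,0,0,0,0,1],[0,0,0,0,0,0,1],[0,0,0,0,0,0,-1],[0,0,0,0,0,0,-1],[0,0,0,0,0,0,-1]]}' 60; python3 st.py; python3 -m handwheel '{"commands": [[0,0,0,0,0,0,-1],[0,0,0,0,0,0,-1],[0,0,0,0,0,0,-1],[0,0,0,0,0,0,-1],[0,0,0,0,0,0,-1]]}' >/dev/null; python3 st.py
```

```text
time_s: 15.6
position: [0.5112, -0.2016, 0.068]
eef_rot: [0.001, -0.222, 0.975, -0.0]
force: [-0.0, 0.5, -1.0]
opening: 0.514
grasp_force: 0.0
t15.60 j7 2.130 units to knob [-0.021  0.045  0.041] tilt [-0.0012 -0.0013 -1.    ] yaw 115.7 F [-0.   0.5 -1. ] T [-0.018  0.013  0.035] gf 0.0 op 0.514
t16.10 j7 2.130 units to knob [-0.023  0.024  0.05 ] tilt [-7.e-04 -5.e-04 -1.e+00] yaw 115.7 F [-2.6  1.7  9.1] T [ 0.319  0.489 -0.017] gf 59.0 op 0.441
```

```bash
python3 -m handwheel '{"commands": [[0,0,0,0,0,1,-1],[0,0,0,0,0,1,-1],[0,0,0,0,0,1,-1]]}' >/dev/null;  python3 st.py; python3 -m handwheel '{"commands": [[0,0,0,0,0,1,-1],[0,0,0,0,0,1,-1],[0,0,0,0,0,1,-1]]}' >/dev/null; python3 st.py;python3 -m handwheel '{"commands": [[0,0,0,0,0,0,-1],[0,0,0,0,0,0,-1]]}' >/dev/null; python3 st.py; python3 -c "
from h import *;snap('scene','sc6');snap('wrist','w6')"
```

```text
t16.40 j7 1.909 units to knob [-0.015  0.039  0.051] tilt [-9.e-04 -6.e-04 -1.e+00] yaw 100.5 F [-2.5  0.5  7.8] T [0.15  0.443 0.267] gf 59.1 op 0.440
t16.70 j7 1.691 units to knob [-0.004  0.049  0.052] tilt [-1.1e-03 -5.0e-04 -1.0e+00] yaw 85.5 F [-2.7  0.4  6.8] T [0.005 0.485 0.25 ] gf 59.1 op 0.441
t16.90 j7 1.694 units to knob [-0.003  0.048  0.051] tilt [-1.1e-03 -3.0e-04 -1.0e+00] yaw 85.7 F [-2.   1.9  8.1] T [ 0.029  0.466 -0.258] gf 59.2 op 0.439
```

```bash
python3 -m handwheel '{"commands": [[0,0,0,0,0,1,-1],[0,0,0,0,0,1,-1],[0,0,0,0,0,1,-1]]}' >/dev/null;  python3 st.py; python3 -m handwheel '{"commands": [[0,0,0,0,0,1,-1],[0,0,0,0,0,1,-1],[0,0,0,0,0,1,-1]]}' >/dev/null; python3 st.py;python3 -m handwheel '{"commands": [[0,0,0,0,0,0.5,-1],[0,0,0,0,0,0.5,-1],[0,0,0,0,0,0.5,-1],[0,0,0,0,0,0.5,-1]]}' >/dev/null; python3 st.py
```

```text
t17.30 j7 1.475 units to knob [0.009 0.056 0.05 ] tilt [-1.2e-03 -2.0e-04 -1.0e+00] yaw 70.5 F [-1.7  0.3  7.7] T [-0.141  0.553  0.284] gf 59.3 op 0.437
t17.60 j7 1.259 units to knob [0.026 0.059 0.051] tilt [-1.3e-03 -1.0e-04 -1.0e+00] yaw 55.5 F [-2.9 -0.1  7.8] T [-0.221  0.571  0.229] gf 59.3 op 0.441
t18.00 j7 1.118 units to knob [0.036 0.059 0.052] tilt [-0.0012  0.     -1.    ] yaw 45.6 F [-2.5 -1.   7.8] T [-0.193  0.686  0.219] gf 59.3 op 0.438
```

```bash
python3 -m handwheel '{"commands": [[0,0,0,0,0,0.5,-1],[0,0,0,0,0,0.5,-1]]}' >/dev/null;  python3 st.py; python3 -m handwheel '{"commands": [[0,0,0,0,0,0.5,-1]]}' >/dev/null; python3 st.py;python3 -m handwheel '{"commands": [[0,0,0,0,0,0.5,-1]]}' >/dev/null; python3 st.py;python3 -m handwheel '{"commands": [[0,0,0,0,0,0.5,-1]]}' >/dev/null; python3 st.py;python3 -m handwheel '{"commands": [[0,0,0,0,0,0.5,-1]]}' >/dev/null; python3 st.py
```

```text
t18.20 j7 1.047 units to knob [0.041 0.061 0.05 ] tilt [-0.0011  0.     -1.    ] yaw 40.6 F [-2.4 -0.4  7.6] T [-0.306  0.752  0.23 ] gf 59.4 op 0.440
t18.30 j7 1.011 units to knob [0.042 0.058 0.051] tilt [-1.1e-03  1.0e-04 -1.0e+00] yaw 38.1 F [-2.5 -1.4  7.4] T [-0.216  0.729  0.257] gf 59.4 op 0.438
t18.40 j7 0.975 units to knob [0.046 0.058 0.051] tilt [-1.e-03  1.e-04 -1.e+00] yaw 35.6 F [-2.6 -0.4  8.8] T [-0.304  0.715  0.284] gf 59.4 op 0.439
t18.50 j7 0.940 units to knob [0.048 0.058 0.051] tilt [-1.e-03  1.e-04 -1.e+00] yaw 33.1 F [-3.3 -1.6  8.5] T [-0.244  0.763  0.246] gf 59.4 op 0.442
t18.60 j7 0.904 units to knob [0.051 0.058 0.05 ] tilt [-9.e-04  1.e-04 -1.e+00] yaw 30.6 F [-3.2 -1.2  8.8] T [-0.306  0.819  0.277] gf 59.4 op 0.440
```

```bash
python3 -m handwheel '{"commands": [[0,0,0,0,0,0.5,-1]]}' >/dev/null;  python3 st.py; python3 -m handwheel '{"commands": [[0,0,0,0,0,0.5,-1]]}' >/dev/null; python3 st.py;python3 -m handwheel '{"commands": [[0,0,0,0,0,0.5,-1]]}' >/dev/null; python3 st.py;python3 -m handwheel '{"commands": [[0,0,0,0,0,0.5,-1]]}' >/dev/null; python3 st.py
```

```text
t18.70 j7 0.869 units to knob [0.053 0.056 0.051] tilt [-9.e-04  2.e-04 -1.e+00] yaw 28.1 F [-3.9 -1.2  9.1] T [-0.257  0.822  0.238] gf 59.4 op 0.441
t18.80 j7 0.833 units to knob [0.055 0.055 0.05 ] tilt [-9.e-04  1.e-04 -1.e+00] yaw 25.6 F [-2.8 -0.8  8.8] T [-0.29   0.838  0.226] gf 59.4 op 0.442
t18.90 j7 0.798 units to knob [0.056 0.054 0.051] tilt [-8.e-04  2.e-04 -1.e+00] yaw 23.1 F [-3.6 -1.5  9. ] T [-0.267  0.856  0.234] gf 59.4 op 0.437
t19.00 j7 0.763 units to knob [0.06  0.052 0.051] tilt [-8.e-04  2.e-04 -1.e+00] yaw 20.6 F [-2.5 -1.4  8.6] T [-0.276  0.923  0.288] gf 59.4 op 0.437
```

Run:
```python
from h import *
p,i=snap("wrist","w7");q,j=snap("scene","sc7")
cv2.imwrite("pics/c7.png",np.hstack([cv2.resize(i[:,:,::-1],(400,300)),cv2.resize(j[:,:,::-1][170:270,130:263],(400,300))]))
```

```text
(no output)
```

View pics/c7.png

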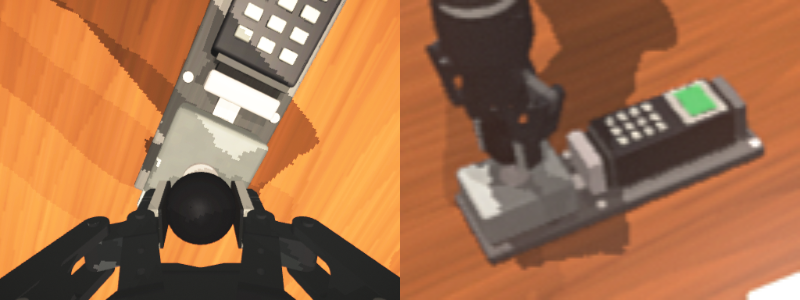

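The jaw has advanced close to the terminal, which is close to the fixed jaw, and the fingers still hold the ball at its equator. Continuing slowly.

```bash
python3 -m handwheel '{"commands": [[0,0,0,0,0,0.5,-1]]}' >/dev/null;  python3 st.py; python3 -m handwheel '{"commands": [[0,0,0,0,0,0.5,-1]]}' >/dev/null; python3 st.py;python3 -m handwheel '{"commands": [[0,0,0,0,0,0.5,-1]]}' >/dev/null; python3 st.py;python3 -m handwheel '{"commands": [[0,0,0,0,0,0.5,-1]]}' >/dev/null; python3 st.py
```

```text
t19.20 j7 0.728 units to knob [0.063 0.052 0.05 ] tilt [-7.e-04  2.e-04 -1.e+00] yaw 18.2 F [-3.6 -0.2  9.4] T [-0.234  0.853  0.234] gf 59.5 op 0.437
t19.30 j7 0.692 units to knob [0.064 0.049 0.05 ] tilt [-6.e-04  2.e-04 -1.e+00] yaw 15.6 F [-3.7 -1.9  8.9] T [-0.232  0.942  0.212] gf 59.5 op 0.439
t19.40 j7 0.657 units to knob [0.066 0.049 0.05 ] tilt [-6.e-04  2.e-04 -1.e+00] yaw 13.1 F [-3.1 -0.8  9.5] T [-0.225  0.982  0.249] gf 59.5 op 0.440
t19.50 j7 0.622 units to knob [0.067 0.047 0.05 ] tilt [-6.e-04  1.e-04 -1.e+00] yaw 10.6 F [-3.7 -1.6  9.6] T [-0.297  0.904  0.273] gf 59.5 op 0.437
```

```bash
python3 -m handwheel '{"commands": [[0,0,0,0,0,0.5,-1]]}' >/dev/null;  python3 st.py; python3 -m handwheel '{"commands": [[0,0,0,0,0,0.5,-1]]}' >/dev/null; python3 st.py;python3 -m handwheel '{"commands": [[0,0,0,0,0,0.5,-1]]}' >/dev/null; python3 st.py
```

```text
t19.60 j7 0.586 units to knob [0.071 0.045 0.051] tilt [-6.e-04  1.e-04 -1.e+00] yaw 8.1 F [-3.3 -1.8  9.3] T [-0.245  0.963  0.326] gf 59.5 op 0.438
t19.70 j7 0.551 units to knob [0.071 0.043 0.051] tilt [-5.e-04  1.e-04 -1.e+00] yaw 5.6 F [-3.9 -0.4  9.8] T [-0.225  1.021  0.267] gf 59.5 op 0.439
t19.80 j7 0.516 units to knob [0.074 0.041 0.05 ] tilt [-5.e-04  1.e-04 -1.e+00] yaw 3.1 F [-4.3 -1.7 10.7] T [-0.232  1.059  0.196] gf 59.5 op 0.441
```

```bash
python3 -m handwheel '{"commands": [[0,0,0,0,0,0.5,-1]]}' >/dev/null;  python3 st.py; python3 -m handwheel '{"commands": [[0,0,0,0,0,0.5,-1]]}' >/dev/null; python3 st.py;python3 -m handwheel '{"commands": [[0,0,0,0,0,0.5,-1]]}' >/dev/null; python3 st.py
```

```text
t19.90 j7 0.481 units to knob [0.075 0.039 0.05 ] tilt [-4.e-04  1.e-04 -1.e+00] yaw 0.6 F [-3.4 -1.3 10.9] T [-0.268  1.051  0.215] gf 59.5 op 0.436
t20.00 j7 0.446 units to knob [0.077 0.038 0.049] tilt [-4.e-04 -0.e+00 -1.e+00] yaw -1.9 F [-4.1 -1.2 10.6] T [-0.215  1.082  0.252] gf 59.5 op 0.438
t20.10 j7 0.411 units to knob [0.078 0.035 0.051] tilt [-3.e-04  0.e+00 -1.e+00] yaw -4.4 F [-4.4 -1.6  9.9] T [-0.231  1.049  0.298] gf 59.5 op 0.438
```

Run:
```python
from h import *
p,i=snap("wrist","w8");q,j=snap("scene","sc8")
a=i[:,:,::-1][0:192,150:406]
cv2.imwrite("pics/c8.png",np.hstack([cv2.resize(a,(400,300)),cv2.resize(j[:,:,::-1][170:245,160:260],(400,300))]))
```

```text
(no output)
```

View pics/c8.png

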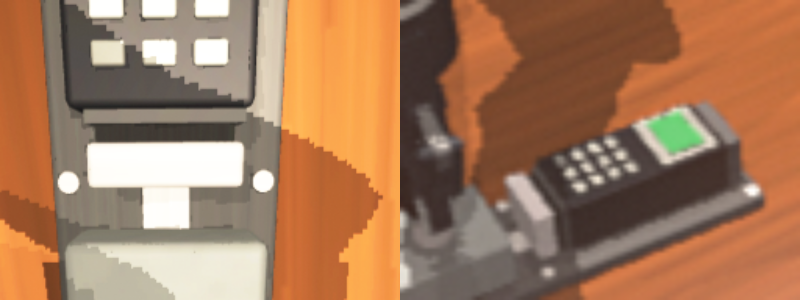

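The face plate is at the terminal's rear edge (w8 row about 68), and the front end looks close to the fixed jaw. Measuring what remains.

Run:
```python
from h import *
p=robot.camera_params("wrist")
i=cv2.imread("pics/w8.png").astype(int)
print([(r,int(i[r,235:240].mean()),int(i[r,285:295].mean())) for r in range(58,96,1)])
u=np.array([.0735,.9973])
for r in(66,67,68,69,70,71): 
  print(r,[(onz(p,256,r,z)[:2]@u).round(4) for z in(.05,.052)])
# reference fixed face in same axis
s=[.52306611,-.06567839]; print("fixed face", np.array(s)@u+.068, "terminal rear when placed", np.array([.5187,-.063])@u+.0005-.06)
```

```text
[(58, 87, 132), (59, 87, 132), (60, 87, 124), (61, 87, 91), (62, 86, 88), (63, 78, 78), (64, 68, 66), (65, 59, 55), (66, 49, 44), (67, 39, 36), (68, 32, 47), (69, 72, 97), (70, 140, 142), (71, 140, 142), (72, 140, 142), (73, 141, 142), (74, 141, 142), (75, 141, 142), (76, 141, 142), (77, 141, 132), (78, 124, 87), (79, 50, 57), (80, 51, 58), (81, 59, 58), (82, 58, 58), (83, 58, 58), (84, 58, 58), (85, 58, 58), (86, 58, 58), (87, 59, 58), (88, 58, 58), (89, 59, 58), (90, 84, 122), (91, 185, 228), (92, 245, 249), (93, 250, 252), (94, 253, 253), (95, 253, 254)]
66 [np.float64(-0.0782), np.float64(-0.0783)]
67 [np.float64(-0.0786), np.float64(-0.0788)]
68 [np.float64(-0.079), np.float64(-0.0792)]
69 [np.float64(-0.0795), np.float64(-0.0796)]
70 [np.float64(-0.0799), np.float64(-0.0801)]
71 [np.float64(-0.0804), np.float64(-0.0805)]
fixed face 0.040944300738000004 terminal rear when placed -0.08420544999999999
```

```bash
cat > t.py <<'E'
from h import *
s=robot.get_state();M=rot(s["eef_rot"]);print("yaw %.1f"%np.degrees(np.arctan2(-M[0,0],M[1,0])),"Tz %.3f"%s["wrist_torque"][2],"Fz %.1f"%s["force"][2])
E
python3 -m handwheel '{"commands": [[0,0,0,0,0,0.3,-1]]}' >/dev/null;  python3 t.py; python3 -m handwheel '{"commands": [[0,0,0,0,0,0.3,-1]]}' >/dev/null; python3 t.py;python3 -m handwheel '{"commands": [[0,0,0,0,0,0.3,-1]]}' >/dev/null; python3 t.py;python3 -m handwheel '{"commands": [[0,0,0,0,0,0.3,-1]]}' >/dev/null; python3 t.py
```

```text
yaw -5.8 Tz 0.291 Fz 11.4
yaw -7.4 Tz 0.290 Fz 10.9
yaw -8.9 Tz 0.343 Fz 10.6
yaw -10.4 Tz 0.328 Fz 10.8
```

```bash
python3 -m handwheel '{"commands": [[0,0,0,0,0,0.2,-1]]}' >/dev/null;  python3 t.py; python3 -m handwheel '{"commands": [[0,0,0,0,0,0.2,-1]]}' >/dev/null; python3 t.py
```

```text
yaw -11.4 Tz 0.379 Fz 10.0
yaw -12.3 Tz 0.351 Fz 10.6
```

```bash
python3 -m handwheel '{"commands": [[0,0,0,0,0,0,1],[0,0,0,0,0,0,1],[0,0,0,0,0,0,1],[0,0,0,0,0,0,1],[0,0,0,0,0,0,1]]}'; python3 -m handwheel '{"commands": [[0,0,-0.4,0,0,0,1],[0,0,-1,0,0,0,1],[0,0,-1,0,0,0,1],[0,0,-1,0,0,0,1],[0,0,-1,0,0,0,1]]}' >/dev/null; python3 -m handwheel '{"commands": [[0,0,-1,0,0,0,1],[0,0,-0.5,0,0,0,1],[0,0,0,0,0,0,1],[0,0,0,0,0,0,1]]}'
python3 - <<'E'
from h import *
q,j=snap("scene","sc9");p,i=snap("wrist","w9")
cv2.imwrite("pics/c9.png",np.hstack([cv2.resize(i[:,:,::-1],(400,300)),cv2.resize(j[:,:,::-1],(400,300))]))
E
```

```text
time_s: 21.3
position: [0.5107, -0.2012, 0.067]
eef_rot: [-0.0, 0.779, 0.627, 0.0]
force: [-1.2, -0.4, 0.4]
opening: 0.997
grasp_force: 0.0
time_s: 22.2
position: [0.5102, -0.2011, 0.214]
eef_rot: [-0.0, 0.779, 0.627, -0.0]
force: [0.8, -0.0, -0.5]
opening: 1.0
grasp_force: 0.0
```

View pics/c9.png

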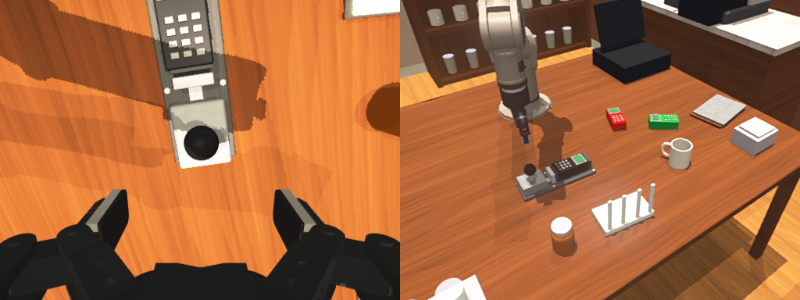

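The terminal lies flat between the jaws, keys up, and the arm is clear. The mug, jar and router are where they were. Handing in.

```bash
python3 -c "
from cell import robot
print(robot.close_job())"
```

```text
the job is handed in; nothing more can be done
None
```

The terminal is clamped flat in the stand, keys up, at about 20 N (estimated from wrist torque, not measured directly); the knob is released, the mug, jar and router are untouched, and the job was handed in at about 22 s with no verdict returned.

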